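# Run-out check: bring the marked high spot of a brake disc under the dial gauge

## Task

A brake disc is bolted to a hub on the bench stand and its high spot is marked with a yellow paint stripe. With the fingertips against the side of a wheel stud, follow the stud's circle and so push the disc gently and slowly round, counter-clockwise seen from above, until the yellow stripe lies under the plunger tip of the dial gauge, then move clear. Push only: do not pinch the studs, do not touch the dial gauge, and leave the loose tools and parts where they are.

Things in the scene. Friction and masses are not known exactly. Their poses are not given: they have to be found in the camera images.
- disc_centre (a point): Point on the vertical spin axis of the brake disc, at the height of the hat's top (78 mm above the bench). Fixed to the grey bench stand (plate 170 x 310 mm, 12 mm thick, bolted down, under the disc and gauge), so it does not turn with the disc; its y axis points from the spin axis towards the dial gauge, its z axis up.
- brake_disc (a joint): Angle of hub and disc about the vertical spin axis, rad: 0 when the yellow stripe is exactly under the plunger tip, negative when the stripe is clockwise of it (from above), growing counter-clockwise. Starts between -2.7 and -1.7; turns at most half a turn either way. Preloaded bearing: needs about 0.1 N m (2 N at a stud), stays where it is left.
- paint_mark (a point): Middle of the yellow paint stripe on the brake disc's upper friction face, 103 mm from the spin axis, 48 mm above the bench; turns with the disc. The stripe is 12 mm wide and runs radially from the hat to the rim. Disc: 236 mm diameter; dark raised hat in its middle, 140 mm diameter, top 78 mm above the bench, with a low round cap (58 mm diameter, 8 mm high) in its centre.
- plunger_tip (a point): Lower end of the dial gauge's plunger, on the disc's friction face, 103 mm from the spin axis.
- gauge: Round white-faced dial gauge (44 mm) on a blue magnetic foot with a short steel column, beside the disc on the stand, up to 140 mm above the bench. Fixed to the stand; origin on the spin axis at bench height, y axis towards the foot. From the spin axis, its dial begins at 81 mm, the column stands at 174 mm.
- stud_0 (a point): Middle of the top end of a wheel stud, 110 mm above the bench, 50 mm from the spin axis; turns with the disc. Studs are 71 mm apart, 12 mm thick, 32 mm high above the hat, with a nut (20 mm across, 11 mm high) round the foot. Seen from above it stands 315 degrees counter-clockwise of the yellow stripe.
- stud_1 (a point): Middle of the top end of a wheel stud, 110 mm above the bench, 50 mm from the spin axis; turns with the disc. Same as stud_0. Seen from above it stands 45 degrees counter-clockwise of the yellow stripe.
- stud_2 (a point): Middle of the top end of a wheel stud, 110 mm above the bench, 50 mm from the spin axis; turns with the disc. Same as stud_0. Seen from above it stands 135 degrees counter-clockwise of the yellow stripe.
- stud_3 (a point): Middle of the top end of a wheel stud, 110 mm above the bench, 50 mm from the spin axis; turns with the disc. Same as stud_0. Seen from above it stands 225 degrees counter-clockwise of the yellow stripe.
- pad_a: Loose brown-grey brake pad, 40 x 61 x 14 mm, lying on the bench; to be left alone. Origin at the centre of its underside.
- pad_b: Loose brown-grey brake pad, 40 x 65 x 14 mm, lying on the bench; to be left alone. Origin at the centre of its underside.
- marker: Loose paint marker with yellow cap, 121 x 13 x 13 mm, lying on the bench; to be left alone. Origin at the centre of its underside.
- red_ratchet: Loose ratchet with red handle, 195 x 36 x 23 mm, lying on the bench; to be left alone. Origin at the centre of its underside.
- blue_tin: Loose blue tin, 53 mm diameter, 38 mm high, lying on the bench; to be left alone. Origin at the centre of its underside.
- caliper: Loose steel vernier caliper, 168 x 54 x 8 mm, lying on the bench; to be left alone. Origin at the centre of its underside.

How it is judged:
On the way, in this order (a step that is already met when the one before it is completed fails the run):
1. the fingertips, at the stud circle rather than out at the rim, are pushing the disc while the stripe is about 75 to 45 degrees short of the plunger (value of joint brake_disc between -1.3 and -0.8 rad and contact force between the fingers and brake_disc above 0.2 N and horizontal distance between the grasp point and disc_centre below 0.1 m).
2. the fingertips, at the stud circle rather than out at the rim, are pushing the disc while the stripe is about 37 to 9 degrees short of the plunger (value of joint brake_disc between -0.65 and -0.15 rad and contact force between the fingers and brake_disc above 0.2 N and horizontal distance between the grasp point and disc_centre below 0.1 m).
At the end, for the whole second after the job is handed in: The disc is at rest with the middle of the yellow stripe within about 5 degrees (9 mm along the circle) of the plunger tip, and every loose tool and part lies within 15 mm of where it was (value of joint brake_disc between -0.09 and 0.09 rad and velocity of joint brake_disc between -0.02 and 0.02 rad/s and distance of each of pad_a, pad_b, marker, red_ratchet, blue_tin, caliper from where it was at the start of the episode below 0.015 m); the robot touches nothing.
It fails at once if the disc is flicked or spun (faster than 2.5 rad/s) (velocity of joint brake_disc above 2.5 rad/s or velocity of joint brake_disc below -2.5 rad/s).
It fails at once if the disc is pushed or pressed with more than 30 N (contact force between the fingers and brake_disc above 30 N).
It fails at once if the dial gauge is touched (contact force between any of the fingers, the arm and gauge above 0.3 N).
It fails at once if a stud is pinched between the fingers ((horizontal distance between the grasp point and stud_0 below 0.008 m and z of the grasp point in the frame of stud_0 below 0.012 m) or (horizontal distance between the grasp point and stud_1 below 0.008 m and z of the grasp point in the frame of stud_1 below 0.012 m) or (horizontal distance between the grasp point and stud_2 below 0.008 m and z of the grasp point in the frame of stud_2 below 0.012 m) or (horizontal distance between the grasp point and stud_3 below 0.008 m and z of the grasp point in the frame of stud_3 below 0.012 m)).
It fails at once if a loose tool or part is shoved or lifted (distance of any of pad_a, pad_b, marker, red_ratchet, blue_tin, caliper from where it was at the start of the episode above 0.02 m).
It also fails if it takes over 45 s, if anything falls off the work surface, if the arm or the gripper's body presses on something with over 40 N, if the wrist force passes 120 N, or if a joint passes its speed limit or range.

## Robot

A 7-joint arm with a two-finger parallel gripper is mounted at the origin on a cart in front of the work surface, level with it; the furniture and walls round the work are solid. World frame = base frame: x ahead of the robot, y to its left, z up, the work surface at z = 0. Lengths are in m, angles in rad, forces in N, time in s.
With the tool pointing down it reaches from about 0.425 to 0.95 m from the base axis. Payload 16.7 kg.
Tool frame: the origin (TCP) lies at the very end of the fingers, on their centre line; the grasp point (between the pads) lies 19 mm behind it (arm.pinch_z is the distance from the TCP to the grasp point, in m); x points along the fingers, y is the direction in which the jaws open and shut, and the axes are right-handed (so a half turn about x gives the same grasp; the last joint's range is limited). The gripper opens to 94 mm and grips with 3 to 60 N. Pads are 16 mm wide; open, the fingers measure 119 mm over their backs; the gripper's body (75 mm by 177 mm) begins 78 mm behind the grasp point.
Start: joints at [-0.149, 0.426, 0.074, 1.606, -0.034, 1.111, -0.067], TCP at [0.675, -0, 0.205] pointing down, gripper open.
Joint ranges: [-2.85, 2.85], [-0.5, 2.14], [-1.23, 1.37], [0.21, 2.46], [-1.02, 4.16], [0.16, 2.05], [-2.73, 2.73]. Speed limits (rad/s): [1.89, 1.89, 2.39, 2.39, 3.01, 3.01, 3.01].

## Interface

Orientations are given as a rotation vector (axis times angle).
In Python, from plant import arm gives the robot as it stands. Calls block until the motion is done:
- arm.movep(position, orientation): joint-space move of the TCP to a pose.
- arm.move_linear(position, max_speed=0.15, rotation=None, force_limit=None): straight line of the TCP; rotation=None keeps the orientation; max_speed is the mean speed in m/s. With force_limit (N) it stops when the force on the tool has changed by that much, and returns True; else False.
- arm.set_joints(angles): joint-space move.
- arm.let_go() and arm.grasp(newtons=None): open the fingers fully, or close them until they stop; newtons is the grip in N (None keeps the last).
- arm.wait(seconds).
- arm.inverse_kinematics(position, orientation): joint angles nearest the present ones, or None.
- arm.get_state(): the state.
- arm.capture(name): name is "scene" or "side" or "wrist"; returns a dict with "pixels" (480x640x3 uint8, red, green, blue), "range_z" (480x640 float32, m along the optical axis (not along the pixel's ray), 0 where there is no reading), "K" (3x3 intrinsics, pixels), "k1" (the pictures are not rectified: a ray, as slopes to the right and down, at radius r is drawn at 1 + k1 r^2 times it, then the intrinsics apply), "R" (3x3) and "t" (3): a world point X has camera coordinates R X + t; the wrist camera has in their place "T_tool_cam" (4x4, takes a point from camera to tool coordinates, whose origin is the TCP and whose axes are the tool frame's). Camera axes: x right, y down, z forward; pixel columns grow to the right and rows downward; lengths in m; the calibration is good to about 2 mm. A picture is of the moment at which its call begins: read the wrist's pose just before it.
A pose or a line that the arm cannot do raises arm.Unreachable and nothing moves.
- arm.job_done(): hands the job in, once; it reports no verdict.
Trained networks look in a picture, given as the dict that the camera call returned (one of the last four; its "shot" number tells which), for a name from the list of things; names that differ only in an ending like _2 or _b are one class to them, and where a whole thing is asked for, a point or a joint stands for the part that bears it (a point fixed in the world has none). Each returns a list of dicts, best first, with "confidence" (0 to 1); they miss things now and then, are a little off and sometimes report something else, mostly with a low value. They report only what shows in the picture. A call takes as long as a camera call.
- arm.boxes_of(target, picture): "pixel" ([row, column] in pixels, amid what is visible of it).
The state is a dict: "time_s": time; "joint_positions": joint angles; "joint_vel": joint speeds; "joint_torque": joint torques, N m; "position": TCP position; "orientation": TCP orientation; "ft_force": force on the tool from outside, world axes, zero at the start; "ft_torque": the same for the moment, N m; "gripper_width": finger opening in m.
Only numpy, scipy, OpenCV 4.12 (cv2) and the standard library are available. Lean on these libraries where they do the work, as an engineer would, in place of code of your own. Each camera call takes 0.05 s, during which the arm holds its last target.

## Working session

There is one attempt and no reset: what is moved stays moved. The work goes in short steps, each a Python script; the robot and the scene stay as the last script left them, time stands still between calls to the robot, and variables do not carry over. Pictures are saved under pics/ and viewed, and the job is handed in when it is done.

```bash
ls; mkdir -p pics
cat > h.py <<'E'
import numpy as np, cv2
from plant import arm
def save(c,n): cv2.imwrite('pics/'+n+'.png',c['pixels'][:,:,::-1])
def world(c,r,col,z=None,Twc=None):
    K=c['K'];d=np.array([(col-K[0,2])/K[0,0],(r-K[1,2])/K[1,1]])
    s=d.copy()
    for _ in range(20): s=d/(1+c['k1']*(s@s))
    ray=np.array([s[0],s[1],1.])
    R,t=c['R'],c['t']
    o=-R.T@t; v=R.T@ray
    if z is None:
        return o+v*c['range_z'][int(round(r)),int(round(col))]
    return o+v*(z-o[2])/v[2]
E
python3 - <<'E'
from h import *
for n in ['scene','side']:
    c=arm.capture(n); save(c,n+'0'); np.save(n+'0.npy',c,allow_pickle=True)
    print(n,c['K'].tolist(),c['k1'],c['R'].round(3).tolist(),c['t'])
    for t in ['stud_0','paint_mark','plunger_tip','gauge','brake_disc']:
        try:
            for b in arm.boxes_of(t,c)[:5]:
                r,q=b['pixel']; print(t,b['pixel'],round(b['confidence'],2),world(c,r,q).round(3))
        except Exception as e: print(t,e)
print(arm.get_state())
E
```

```text
pics
scene [[446.4061190118138, 0.0, 321.61110815088904], [0.0, 446.4061190118138, 239.07871589307567], [0.0, 0.0, 1.0]] -0.053280289244915915 [[0.83, -0.558, 0.005], [-0.305, -0.46, -0.834], [0.468, 0.69, -0.552]] [-0.44142568  0.23949398  0.91221768]
stud_0 [267.2, 321.6] 0.92 [ 0.478 -0.08   0.078]
paint_mark [268.3, 322.1] 0.96 [ 0.478 -0.082  0.076]
plunger_tip [229.1, 286.5] 0.94 [0.512 0.144 0.053]
gauge [228.9, 285.2] 0.88 [0.508 0.142 0.057]
gauge [311.6, 280.7] 0.61 [ 0.356 -0.096  0.014]
brake_disc [269.9, 320.8] 0.71 [ 0.474 -0.082  0.074]
side [[517.0778165844097, 0.0, 319.2880738549968], [0.0, 517.0778165844097, 237.75736564374262], [0.0, 0.0, 1.0]] -0.138373454147068 [[0.97, -0.241, 0.015], [-0.087, -0.406, -0.91], [0.226, 0.881, -0.415]] [-0.51442042  0.11269037  1.31677017]
stud_0 [257.8, 316.8] 0.7 [ 0.498 -0.1    0.065]
paint_mark [254.3, 317.5] 0.65 [ 0.501 -0.094  0.072]
paint_mark [346.5, 377.7] 0.22 [ 0.537 -0.453  0.036]
plunger_tip [215.2, 301.3] 0.91 [0.497 0.082 0.11 ]
plunger_tip [214.7, 236.7] 0.56 [0.338 0.363 0.014]
gauge [218.8, 298.2] 0.68 [0.501 0.146 0.073]
brake_disc [255.2, 315.1] 0.58 [ 0.494 -0.096  0.071]
{'time_s': 0.6, 'joint_positions': array([-0.14950175,  0.42606848,  0.07388971,  1.60598072, -0.03411022,
        1.11080059, -0.06708716]), 'joint_vel': array([ 0.00059224, -0.00032269,  0.00035658, -0.00150781,  0.00060967,
       -0.00013097,  0.00198749]), 'joint_torque': array([ 8.96930378e-04, -9.35114837e+01,  3.66218716e+00, -4.54418850e+01,
       -4.90271451e-02,  1.32442679e-02,  1.93849751e-04]), 'position': array([ 6.74975373e-01, -5.74531453e-06,  2.05496035e-01]), 'orientation': array([ 1.20926194,  1.2092189 , -1.20920624]), 'ft_force': array([-0.19528587,  0.30169472, -0.40068201]), 'ft_torque': array([ 0.00530497, -0.0042978 , -0.02266924]), 'gripper_width': 0.09410175893274626}
```

View pics/scene0.png

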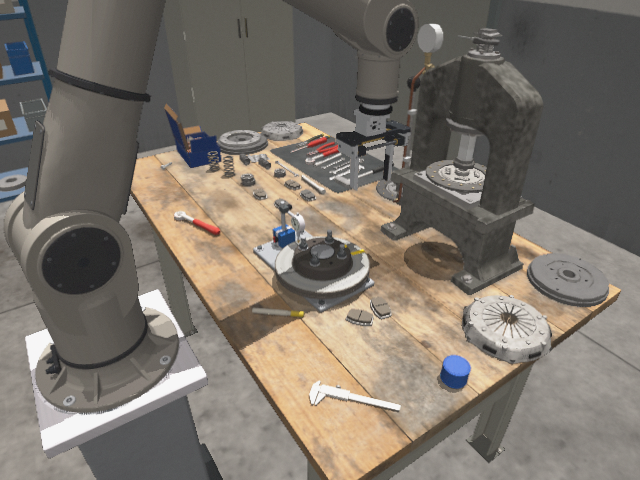

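View pics/side0.png

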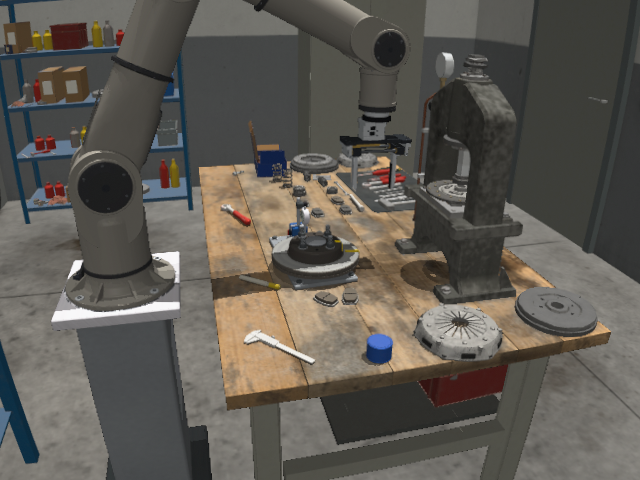

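```bash
cat >> h.py <<'E'
from scipy.spatial.transform import Rotation as Ro
def wcap():
    s=arm.get_state(); c=arm.capture('wrist')
    T=np.eye(4);T[:3,:3]=Ro.from_rotvec(s['orientation']).as_matrix();T[:3,3]=s['position']
    W=T@c['T_tool_cam']; c['R']=W[:3,:3].T; c['t']=-W[:3,:3].T@W[:3,3]
    return c
E
python3 - <<'E'
from h import *
for z in [.4,.36,.32]:
  for p in [(.52,-.06),(.56,-.06)]:
    print(z,p,arm.inverse_kinematics([*p,z],[1.2092,1.2092,-1.2092]) is not None)
c=arm.capture('wrist');print(c['T_tool_cam'])
s=arm.capture('scene')
K=s['K'];im=s['pixels'][190:310,240:400,::-1]
cv2.imwrite('pics/zoom0.png',cv2.resize(im,None,fx=5,fy=5,interpolation=cv2.INTER_CUBIC))
E
```

```text
0.4 (0.52, -0.06) True
0.4 (0.56, -0.06) True
0.36 (0.52, -0.06) True
0.36 (0.56, -0.06) True
0.32 (0.52, -0.06) True
0.32 (0.56, -0.06) True
[[ 2.08182748e-04 -2.34402227e-01  9.72139677e-01 -1.79089757e-01]
 [ 9.99999930e-01  3.51435938e-04 -1.29410794e-04  3.70816091e-04]
 [-3.11310641e-04  9.72139636e-01  2.34402284e-01 -6.92022307e-02]
 [ 0.00000000e+00  0.00000000e+00  0.00000000e+00  1.00000000e+00]]
```

View pics/zoom0.png

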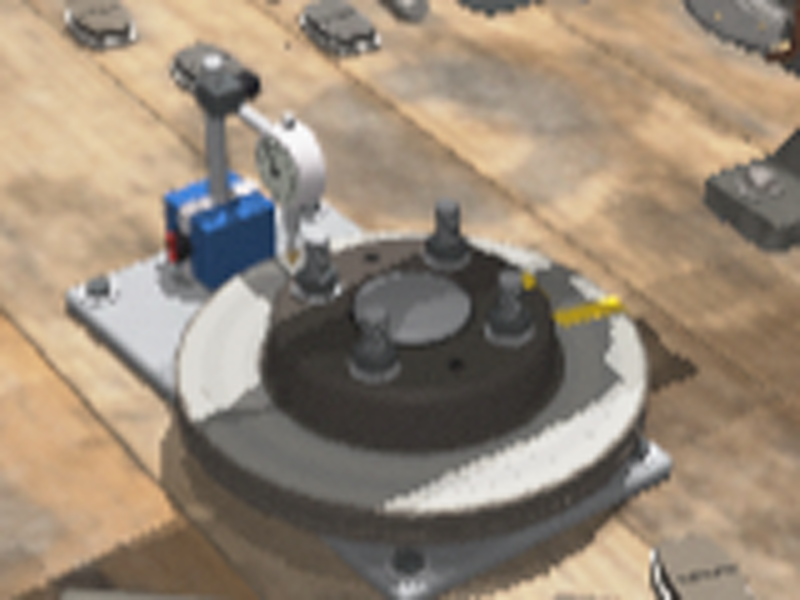

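Run:
```python
from h import *
r=np.array([1.2092,1.2092,-1.2092])
print(Ro.from_rotvec(r).as_matrix().round(2))
arm.movep([.52,-.06,.36],r)
c=wcap(); save(c,'w1'); np.save('w1.npy',c,allow_pickle=True)
print('cam at',-c['R'].T@c['t'])
for t in ['stud_0','paint_mark','plunger_tip','gauge','brake_disc','disc_centre']:
    try:
        for b in arm.boxes_of(t,c)[:5]:
            q=b['pixel']; print(t,q,round(b['confidence'],2),world(c,*q).round(3))
    except Exception as e: print(t,e)
```

```text
[[-0.  1. -0.]
 [ 0. -0. -1.]
 [-1. -0. -0.]]
cam at [0.52089249 0.00974592 0.53820526]
stud_0 [184.1, 314.1] 0.89 [ 0.515 -0.013  0.085]
paint_mark [187.4, 316.3] 0.6 [ 0.518 -0.018  0.086]
plunger_tip [65.4, 306.7] 0.89 [0.505 0.138 0.056]
gauge [64.0, 305.6] 0.58 [0.503 0.14  0.054]
gauge [186.0, 311.7] 0.55 [ 0.512 -0.016  0.086]
brake_disc [187.4, 314.2] 0.57 [ 0.515 -0.018  0.087]
disc_centre [170.7, 310.7] 0.84 [0.51  0.004 0.082]
```

View pics/w1.png

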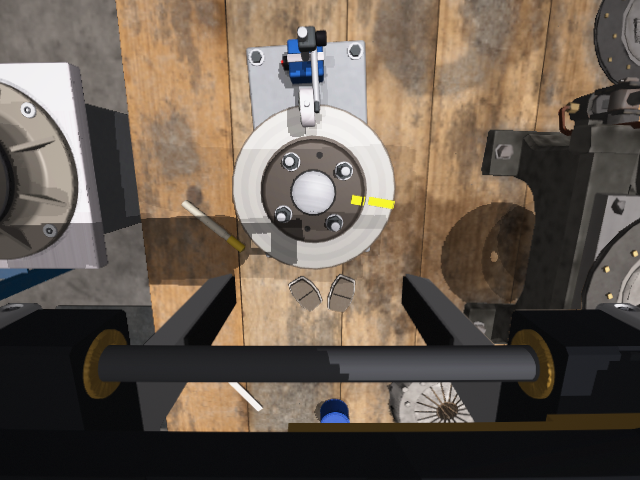

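```bash
cat >> h.py <<'E'
def meas(c,verbose=True):
    # yellow stripe pixels on friction face
    hsv=cv2.cvtColor(c['pixels'],cv2.COLOR_RGB2HSV)
    m=((hsv[...,0]>24)&(hsv[...,0]<36)&(hsv[...,1]>170)&(hsv[...,2]>100))
    return m
def diskpts(c):
    rz=c['range_z'];v,u=np.mgrid[0:480,0:640]
    K=c['K'];d=np.stack([(u-K[0,2])/K[0,0],(v-K[1,2])/K[1,1]],-1);s=d.copy()
    for _ in range(15): s=d/(1+c['k1']*(s**2).sum(-1,keepdims=True))
    P=np.concatenate([s,np.ones(s.shape[:2]+(1,))],-1)*rz[...,None]
    return (P-c['t'])@c['R']
E
python3 - <<'E'
from h import *
c=np.load('w1.npy',allow_pickle=True).item()
X=diskpts(c)
near=(abs(X[...,0]-.515)<.2)&(abs(X[...,1]+.015)<.2)
def circ(m):
    k=m.astype(np.uint8); k=cv2.morphologyEx(k,cv2.MORPH_OPEN,np.ones((3,3)))
    return k
from scipy.optimize import least_squares
for lo,hi,nm in [(.083,.092,'cap'),(.071,.083,'hat'),(.040,.056,'disc')]:
    m=near&(X[...,2]>lo)&(X[...,2]<hi)
    k=m.astype(np.uint8)
    cs,_=cv2.findContours(k,cv2.RETR_EXTERNAL,cv2.CHAIN_APPROX_NONE)
    b=max(cs,key=cv2.contourArea)[:,0]
    zz=np.median(X[...,2][m]); P=np.array([world(c,q[1],q[0],zz)[:2] for q in b])
    f=least_squares(lambda p:np.hypot(P[:,0]-p[0],P[:,1]-p[1])-p[2],[.515,-.015,.1],loss='soft_l1',f_scale=.001)
    print(nm,zz,f.x.round(4))
m=meas(c); v,u=np.nonzero(m); sel=near[m]&(X[...,2][m]>.03)
P=np.array([world(c,a,b,.048)[:2] for a,b in zip(v[sel],u[sel])]); print(len(P),P.mean(0),P.min(0),P.max(0))
C=f.x[:2]; d=P-C; r=np.hypot(*d.T); print(np.percentile(r,[0,5,50,95,100]));
a=np.arctan2(d[:,1],d[:,0]); print('stripe az',np.degrees(np.median(a[r>.08])))
im=c['pixels'][20:280,190:430,::-1]
cv2.imwrite('pics/w1z.png',cv2.resize(im,None,fx=2.3,fy=2.3,interpolation=cv2.INTER_CUBIC))
E
```

```text
cap 0.08533655192546426 [ 0.5131 -0.0249  0.0246]
hat 0.0778808348407512 [ 0.5131 -0.0245  0.0685]
disc 0.048196580140881407 [ 0.5129 -0.025   0.1167]
300 [ 0.59895388 -0.04003289] [ 0.56752297 -0.04944003] [ 0.62999232 -0.0307698 ]
[0.05578863 0.05830633 0.08978455 0.11538558 0.11823434]
stripe az -9.431168438342318
```

View pics/w1z.png

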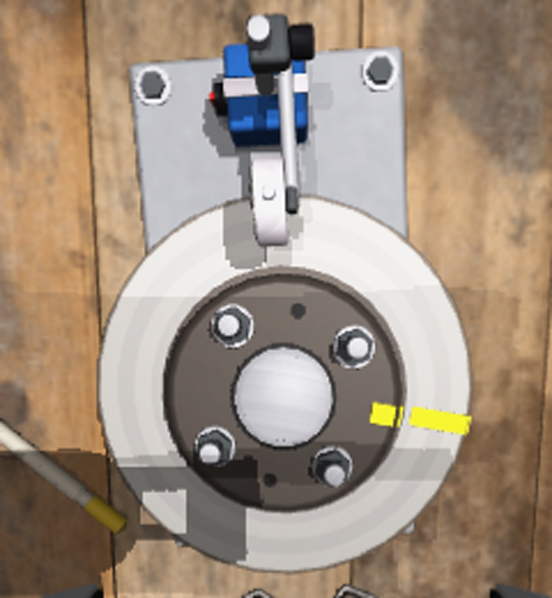

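Run:
```python
from h import *
c=np.load('w1.npy',allow_pickle=True).item()
C=np.array([.513,-.0249])
f=lambda x,y,z: world(c,20+y/2.3,190+x/2.3,z)[:2]
def az(v): return np.degrees(np.arctan2(v[1],v[0]))
a,b=f(152,85,.012),f(380,70,.012); print('bolts',a,b,'normal az',az(b-a)+90,'mid az',az((a+b)/2-C),np.linalg.norm(a-b))
a,b=f(131,67,.012),f(402,47,.012); print('corners',az(b-a)+90,az((a+b)/2-C),np.linalg.norm(a-b))
print('left',az(f(131,67,.012)-f(147,250,.012)),'right',az(f(402,47,.012)-f(407,235,.012)))
X=diskpts(c); m=(abs(X[...,0]-.513)<.1)&(X[...,1]>.03)&(X[...,1]<.2)&(X[...,2]>.06)
P=X[m]
for lo,hi in [(.05,.07),(.07,.1),(.1,.12),(.12,.14),(.14,.18)]:
    q=P[(P[:,1]>lo)&(P[:,1]<hi)]
    if len(q):print(lo,len(q),np.median(q,0).round(4),q.min(0).round(3),q.max(0).round(3),az(np.median(q,0)[:2]-C))
# stud tops by depth
m=(np.hypot(X[...,0]-C[0],X[...,1]-C[1])<.075)&(X[...,2]>.1)
n,l,st,ce=cv2.connectedComponentsWithStats(m.astype(np.uint8))
for i in range(1,n):
    p=world(c,ce[i][1],ce[i][0],.110)[:2];print('stud',st[i][4],p.round(4),np.linalg.norm(p-C).round(4),az(p-C).round(1))
for x,y in [(228,325),(358,348),(210,453),(335,472)]:
    p=f(x,y,.110);print(p.round(4),np.linalg.norm(p-C).round(4),az(p-C).round(1))
```

```text
bolts [0.43159422 0.16102721] [0.5722273  0.16947813] normal az 93.4388805111521 mid az 93.33756968763511 0.140886768869026
corners 93.83654879500314 93.06162724959216 0.16670683434012334
left 92.93452370646746 right 93.4413111360258
0.05 211 [0.5074 0.0629 0.1251] [0.499 0.056 0.111] [0.515 0.07  0.131] 93.68097208113554
0.07 514 [0.5098 0.0837 0.1278] [0.497 0.07  0.105] [0.521 0.1   0.141] 91.71164022437762
0.1 124 [0.5164 0.1098 0.1133] [0.512 0.101 0.11 ] [0.52  0.12  0.116] 88.56706673361008
0.12 221 [0.513  0.1367 0.1143] [0.498 0.12  0.109] [0.519 0.14  0.127] 90.01392033859076
0.14 585 [0.51   0.1464 0.1259] [0.497 0.14  0.06 ] [0.529 0.159 0.142] 91.00315447229922
stud 1 [0.2945 0.1927] 0.3084 135.1
stud 1 [0.3058 0.1916] 0.2997 133.7
stud 1 [0.5007 0.1912] 0.2165 93.2
stud 1 [0.5511 0.1913] 0.2195 80.0
stud 1 [0.4671 0.1883] 0.2181 102.2
stud 1 [0.6039 0.1895] 0.2329 67.0
stud 1 [0.6151 0.1896] 0.2375 64.5
stud 1 [0.6196 0.1886] 0.2387 63.5
stud 1 [0.76   0.1902] 0.3275 41.1
stud 1 [0.1643 0.19  ] 0.4096 148.4
stud 1 [0.2674 0.1871] 0.3244 139.2
stud 1 [0.4027 0.1846] 0.23
[... 28230 characters left out ...]
95 -93.5
stud 1 [ 0.5944 -0.342 ] 0.3274 -75.6
stud 1 [ 0.6363 -0.3456] 0.3436 -69.0
stud 1 [ 0.4635 -0.351 ] 0.3298 -98.6
stud 1 [ 0.6007 -0.349 ] 0.3358 -74.9
stud 1 [ 0.4679 -0.3545] 0.3327 -97.8
stud 1 [ 0.4888 -0.3562] 0.3322 -94.2
stud 1 [ 0.2972 -0.3629] 0.401 -122.6
stud 1 [ 0.5037 -0.3615] 0.3367 -91.6
stud 1 [ 0.5157 -0.3596] 0.3348 -89.5
stud 1 [ 0.3213 -0.3644] 0.3899 -119.4
stud 1 [ 0.3425 -0.3642] 0.3797 -116.7
stud 1 [ 0.3877 -0.3656] 0.363 -110.2
stud 1 [ 0.2934 -0.3701] 0.4092 -122.5
stud 1 [ 0.4569 -0.3688] 0.3484 -99.3
stud 1 [ 0.407  -0.3727] 0.3636 -107.0
[0.4843 0.0155] 0.0495 125.4
[0.5542 0.0035] 0.05 34.6
[ 0.473  -0.0536] 0.0492 -144.3
[ 0.5427 -0.0642] 0.0493 -53.0
```

```bash
cat >> h.py <<'E'
C=np.array([.513,-.0249]); R0=Ro.from_matrix([[0,1,0],[0,0,-1],[-1,0,0]])
def pose(deg,z,rad=.050):
    a=np.radians(deg)
    return [C[0]+rad*np.cos(a),C[1]+rad*np.sin(a),z],(Ro.from_euler('z',a)*R0).as_rotvec()
E
python3 - <<'E'
from h import *
for d in [-94,-60,-30,0,30]:
    q=arm.inverse_kinematics(*pose(d,.095)); print(d,None if q is None else np.round(q,2))
arm.grasp(5)
arm.movep(*pose(-94,.16))
s=arm.get_state();print(s['position'],s['gripper_width'],s['time_s'])
c=arm.capture('scene')
cv2.imwrite('pics/s1.png',cv2.resize(c['pixels'][130:310,240:440,::-1],None,fx=3.2,fy=3.2,interpolation=cv2.INTER_CUBIC))
c=wcap();save(c,'w2')
E
```

```text
-94 [-0.14  0.31  0.19  2.07 -0.08  0.77 -1.54]
-60 [-0.12  0.34  0.15  2.01 -0.07  0.79 -0.97]
-30 [-0.11  0.37  0.1   1.97 -0.05  0.8  -0.5 ]
0 [-0.13  0.37  0.07  1.96 -0.03  0.81 -0.04]
30 [-0.14  0.36  0.03  1.98 -0.01  0.8   0.42]
[ 0.50987522 -0.07473614  0.16040035] 0.0002068470478754424 4.825
```

View pics/s1.png

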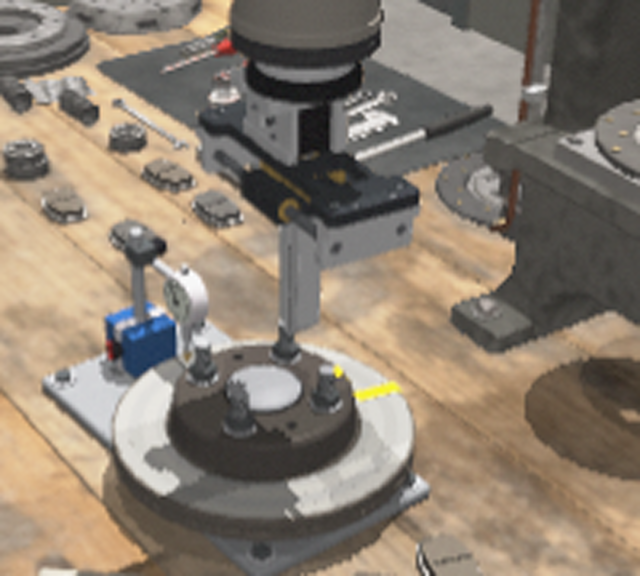

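View pics/w2.png

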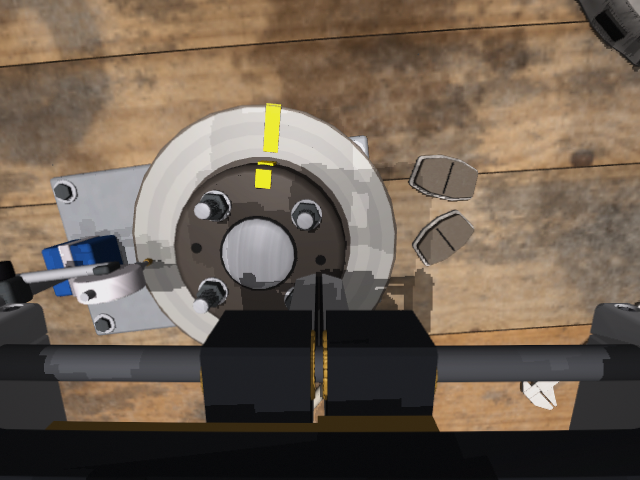

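```bash
cat >> h.py <<'E'
def az(v): return np.degrees(np.arctan2(v[1],v[0]))
def stripe(c):
    v,u=np.nonzero(meas(c))
    P=np.array([world(c,a,b,.048)[:2] for a,b in zip(v,u)]); d=P-C; r=np.hypot(*d.T)
    k=(r>.085)&(r<.119)
    return k.sum(), np.median(az(d[k].T)) if k.sum() else None
E
python3 - <<'E'
from h import *
c=wcap(); print(stripe(c)); p=world(c,262,149,.048)[:2]; print('plunger',p,np.linalg.norm(p-C),az(p-C))
X=diskpts(c)
print(arm.move_linear(pose(-94,.095)[0],max_speed=.08,force_limit=6))
f0=arm.get_state()['ft_force']
d=-94
while d<-60:
    d+=2; p,o=pose(d,.095); hit=arm.move_linear(p,max_speed=.02,rotation=o)
    s=arm.get_state();df=s['ft_force']-f0; print(d,df.round(2),s['time_s'])
    if np.hypot(*df[:2])>1.5: break
c=wcap();save(c,'w3');print(stripe(c))
E
```

```text
(np.int64(585), np.float64(-9.657410015105347))
plunger [0.50442086 0.08060038] 0.1058486270527297 94.64898355995736
False
-92 [ 0.44  0.07 -0.73] 6.1833
-90 [ 0.49 -0.51  0.47] 6.4333
-88 [-0.41  0.58  0.18] 6.6833
-86 [ 0.18 -0.36 -0.74] 6.9333
-84 [-0.45 -0.15  0.3 ] 7.1833
-82 [0.43 0.42 0.86] 7.4333
-80 [-0.46  0.18 -1.  ] 7.6833
-78 [ 0.95 -0.73  0.57] 7.9333
-76 [-0.16 -0.12  0.28] 8.1833
-74 [-0.4  -0.58 -0.52] 8.4333
-72 [ 0.03 -0.23 -0.13] 8.6833
-70 [0.42 0.22 0.25] 8.9333
-68 [ 0.07 -0.19 -0.12] 9.1833
-66 [ 0.02 -0.61 -0.72] 9.4333
-64 [-0.39 -0.3  -0.15] 9.6833
-62 [ 0.17  0.96 -0.92] 9.9333
-60 [-0.29 -0.26  0.43] 10.1833
(np.int64(972), np.float64(5.1336662883620985))
```

View pics/w3.png

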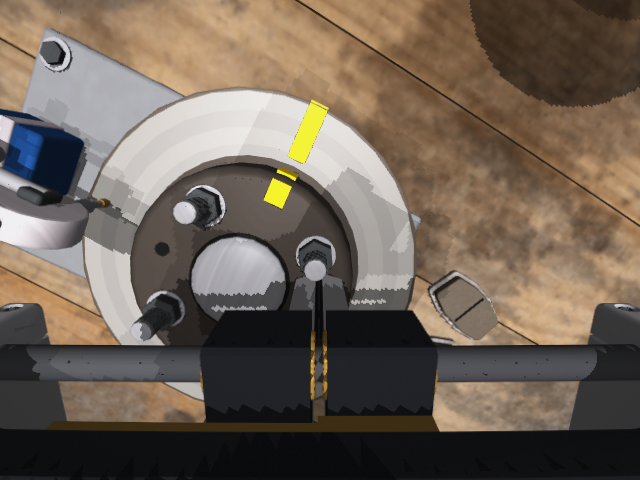

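Run:
```python
from h import *
c=wcap();p=world(c,202,103,.048)[:2]; print('plunger',p,np.linalg.norm(p-C),az(p-C))
for d in range(-56,13,4):
    p,o=pose(d,.095); arm.move_linear(p,max_speed=.022,rotation=o)
    if d%12==0: c=wcap();print(d,stripe(c),arm.get_state()['time_s'])
c=wcap();save(c,'w4');print(d,stripe(c))
```

```text
plunger [0.50467632 0.08143514] 0.1066604179625877 94.47586165261289
-48 (np.int64(982), np.float64(19.146912620442073)) 11.2583
-36 (np.int64(957), np.float64(30.70644255814322)) 12.2333
-24 (np.int64(939), np.float64(43.206127389621635)) 13.2083
-12 (np.int64(941), np.float64(55.20690073435116)) 14.1833
0 (np.int64(944), np.float64(67.19987312480922)) 15.1583
12 (np.int64(945), np.float64(79.10192711049324)) 16.1333
12 (np.int64(946), np.float64(79.09385505776547))
```

View pics/w4.png

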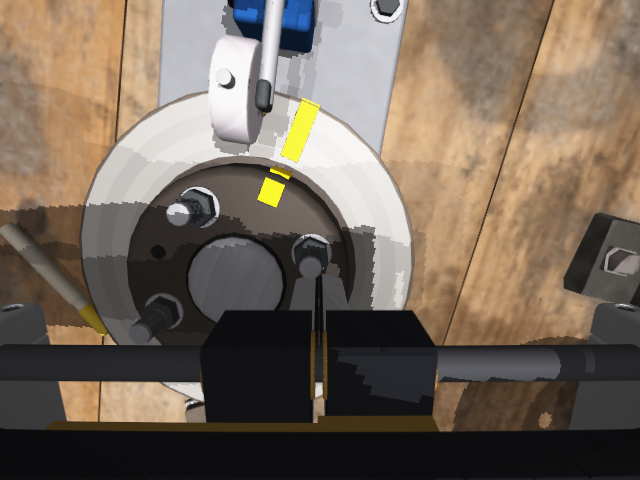

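Run:
```python
from h import *
for d in [16,20,23,26.5]:
    p,o=pose(d,.095); arm.move_linear(p,max_speed=.02,rotation=o)
c=wcap();save(c,'w5');print(d,stripe(c))
for d in [22,16]:
    p,o=pose(d,.095); arm.move_linear(p,max_speed=.03,rotation=o)
p,o=pose(16,.20); arm.move_linear(p,max_speed=.12)
c=wcap();save(c,'w6');print(stripe(c),arm.get_state()['time_s'])
arm.movep([.52,-.06,.36],[1.2092,1.2092,-1.2092])
c=wcap();save(c,'w7');print(stripe(c))
cv2.imwrite('pics/w7z.png',cv2.resize(c['pixels'][20:280,190:430,::-1],None,fx=2.3,fy=2.3,interpolation=cv2.INTER_CUBIC))
X=diskpts(c)
with np.errstate(all='ignore'): m=(np.hypot(X[...,0]-C[0],X[...,1]-C[1])<.075)&(X[...,2]>.1)&(X[...,2]<.12)
n,l,st,ce=cv2.connectedComponentsWithStats(m.astype(np.uint8))
for i in range(1,n):
    if st[i][4]>30: p=world(c,ce[i][1],ce[i][0],.110)[:2];print('stud',st[i][4],np.linalg.norm(p-C).round(4),az(p-C).round(1))
s=arm.capture('scene')
cv2.imwrite('pics/s7.png',cv2.resize(s['pixels'][190:310,240:400,::-1],None,fx=5,fy=5,interpolation=cv2.INTER_CUBIC))
```

```text
26.5 (np.int64(54), np.float64(89.96918348661283))
(np.int64(43), np.float64(90.37721121427595)) 19.15
(np.int64(16), np.float64(93.63205732745175))
stud 82 0.0497 48.5
stud 85 0.0497 137.9
stud 77 0.0493 -41.4
stud 80 0.0491 -132.0
```

View pics/w6.png

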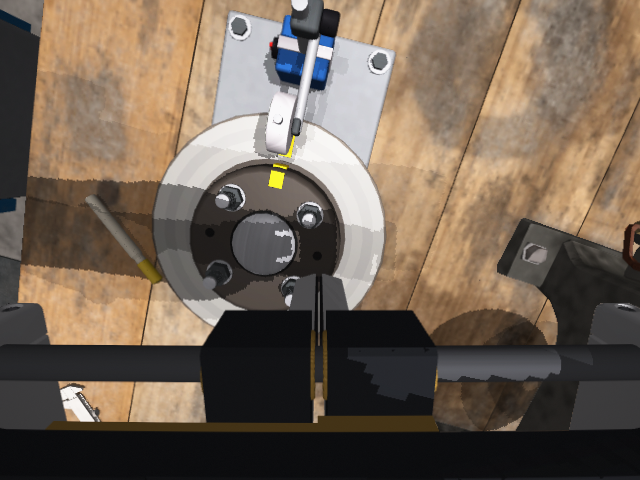

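View pics/w7z.png

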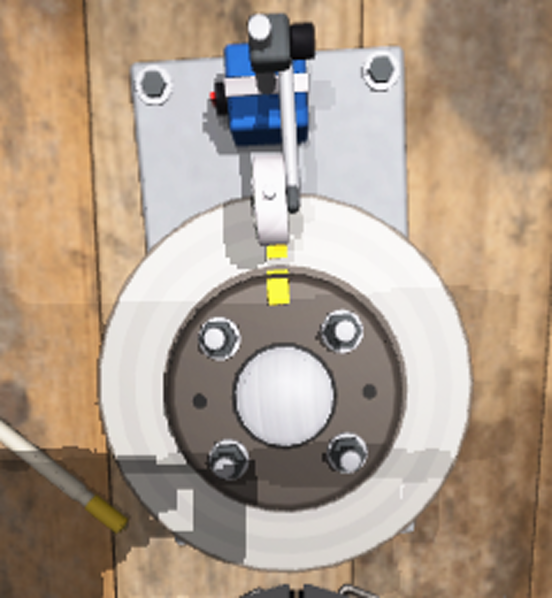

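View pics/s7.png

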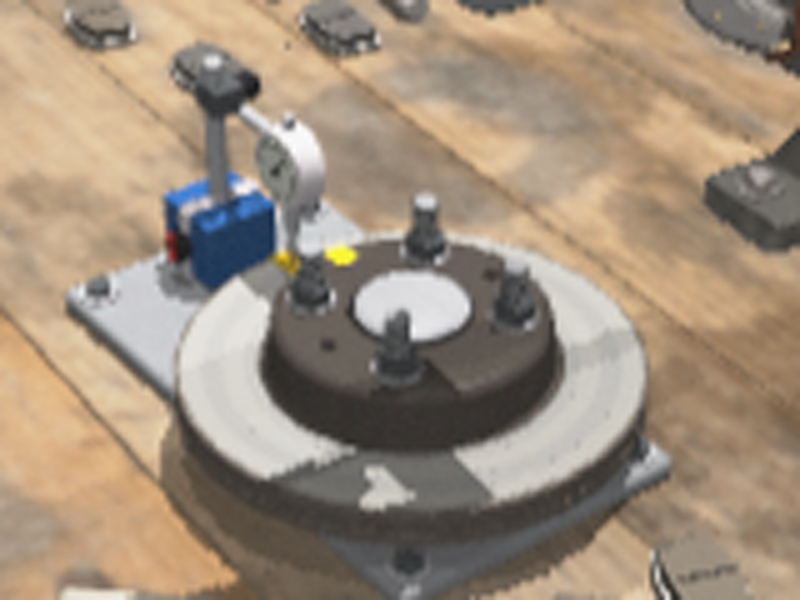

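Run:
```python
from h import *
arm.wait(.3); arm.job_done()
```

```text
the job is handed in; nothing more can be done
```

The disc is turned so the yellow stripe lies under the plunger tip, and the job is handed in. With the fingers closed behind stud_0, I followed the stud circle and pushed the disc about 103° counter-clockwise at low speed. I then backed off, lifted clear and raised the arm well above the stand. The last logged clock time, just after lifting clear, was 19.15 s of the 45 s allowed.

**Stripe position:** from the four studs the stripe is at 93.2°. From the few stripe pixels still visible it is at 93.6°.

**Target position:** the stand plate gives 93.3°. The plunger tip seen directly gives about 94.5°. The two disagree by about 1.2°, but either way the stripe is inside the 5° tolerance.

**Other checks:**
- **Stripe reading near the gauge:** two wrist-camera pictures taken just before and after lifting gave 90.0° and 90.4°. The gauge hid most of the stripe in those, so I relied on the stud measurement instead.
- **Contact force:** the wrist force readings between steps stayed within noise, around 1 N. I confirmed the push from the stripe's movement in the pictures, not from a force reading.
- **Loose parts:** the marker looks unmoved in the last close-up, and the path stayed away from the other parts. I did not measure any of them individually.
- **Gauge:** it looks unchanged in the last pictures.

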